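# Assemble a sieve stack on the shaker

### The job

Build the sieve stack on the little shaker, one piece at a time from the bottom up: the receiver pan into the shaker's round seat, then the shallow fine-mesh sieve, then the tall coarse-mesh sieve, then the lid with its knob. Each piece must sit fully home, level, in the one below. Leave the dropper bottle and the solder spool where they stand.

Things in the scene. Friction and masses are not known exactly. Their poses are not given: they have to be found in the camera images.
- pan_mid (a point): Receiver pan: plain steel round cup, smooth solid floor, no mesh; 56 mm outside diameter, 38 mm high. Loose, open top 50 mm wide. Its lowest 8 mm is a foot (46 mm across, tapering to 37) that drops into the open top below until the shoulder above it rests on that rim. Point: its centre, half-way up, 19 mm under the rim. z up; yaw is free.
- fine_sieve_mid (a point): Fine sieve: shallow brass cup, 56 mm outside diameter, 30 mm high; close fine mesh 11 mm below the rim. Loose, open top 50 mm wide. Its lowest 8 mm is a foot (46 mm across, tapering to 37) that drops into the open top below until the shoulder above it rests on that rim. Point: its centre, half-way up, 15 mm under the rim. z up; yaw is free.
- coarse_sieve_mid (a point): Coarse sieve: tall brass cup, 56 mm outside diameter, 46 mm high; open grid (dark 9 mm squares) 12 mm below the rim. Loose, open top 50 mm wide. Its lowest 8 mm is a foot (46 mm across, tapering to 37) that drops into the open top below until the shoulder above it rests on that rim. Point: its centre, half-way up, 23 mm under the rim. z up; yaw is free.
- lid_mid (a point): Lid: steel disc 56 mm across, 6 mm thick, with an upright black knob (21 mm diameter, 30 mm tall) on top; 44 mm high overall. Under the disc the same 8 mm foot as the cups have. Point: on its axis, half-way up: in the knob, 8 mm above the disc's top, 14 mm above its underside. z up; yaw is free.
- seat (a point): Shaker, fixed: grey square housing 104 x 104 mm, top 32 mm above the desk, black dial on one side; from its middle rises a round aluminium seat, 56 mm outside diameter, 20 mm tall, with a 50 mm wide recess 10 mm deep that takes a piece's foot. Point: centre of the seat's rim, 52 mm above the desk. z up; x, y along the housing's sides.
- bottle_mid (a point): Amber dropper bottle with black dropper cap, a bystander standing loose among the pieces: 31 mm in diameter, 93 mm tall. Point: its centre, 46 mm above the desk.
- spool_mid (a point): Solder spool with black flanges, a bystander standing loose among the pieces: 52 mm in diameter, 34 mm high. Point: its centre, 17 mm above the desk.
There are look-alikes about, which are no part of the job. What is shaped like the part that bears lid_mid but purple or turquoise is not meant.

How it is judged (in metres and radians):
On the way, in this order (a step that is already met when the one before it is completed fails the run):
1. the pan sits fully home in the shaker's seat (horizontal distance between pan_mid and seat below 0.006 m and z of pan_mid in the frame of seat between 0.008 and 0.014 m and angle between pan_mid's own z axis and vertical below 0.06 rad), for 0.2 s.
2. the fine sieve sits fully home in the pan (horizontal distance between fine_sieve_mid and pan_mid below 0.006 m and z of fine_sieve_mid in the frame of pan_mid between 0.023 and 0.029 m and angle between fine_sieve_mid's own z axis and vertical below 0.06 rad), for 0.2 s.
3. the coarse sieve sits fully home in the fine sieve (horizontal distance between coarse_sieve_mid and fine_sieve_mid below 0.006 m and z of coarse_sieve_mid in the frame of fine_sieve_mid between 0.027 and 0.033 m and angle between coarse_sieve_mid's own z axis and vertical below 0.06 rad), for 0.2 s.
4. the lid sits fully home in the coarse sieve (horizontal distance between lid_mid and coarse_sieve_mid below 0.006 m and z of lid_mid in the frame of coarse_sieve_mid between 0.034 and 0.04 m and angle between lid_mid's own z axis and vertical below 0.06 rad), for 0.2 s.
At the end, for the whole second after the job is handed in: Upward: pan in the shaker's seat, fine sieve, coarse sieve, lid, each nested in the one below: within 6 mm sideways, 3 mm of seated height, 0.06 rad of level. Bottle and spool never more than 30 mm from their start (all of step 1 and all of step 2 and all of step 3 and all of step 4); the robot touches nothing.
It fails at once if the dropper bottle knocked over or pushed away (distance of bottle_mid from where it was at the start of the episode above 0.03 m).
It fails at once if the solder spool knocked over or pushed away (distance of spool_mid from where it was at the start of the episode above 0.03 m).
It also fails if it takes over 122 s, if anything falls off the work surface, if the arm or the gripper's body presses on something with over 40 N, if the wrist force passes 120 N, or if a joint passes its speed limit or range.

### The arm

A 7-joint arm with a two-finger parallel gripper is mounted at the origin on a cart in front of the work surface, level with it; the furniture and walls round the work are solid. World frame = base frame: x ahead of the robot, y to its left, z up, the work surface at z = 0. Lengths are in mm, angles in rad, forces in N, time in s.
With the tool pointing down it reaches from about 350 to 900 mm from the base axis. Payload 7.2 kg.
Tool frame: the origin (TCP) lies on the front face of the gripper's body, between the roots of the fingers; the fingertips stand 73 mm ahead of it and the grasp point (between the pads) lies 54 mm ahead of it; z points along the fingers, y is the line along which they close (so a half turn about z gives the same grasp; the last joint's range is limited). The gripper opens to 85 mm and grips with 20 to 120 N. Pads are 22 mm wide; open, the fingers measure 114 mm over their backs; the gripper's body (76 mm by 85 mm) begins 54 mm behind the grasp point. The pads swing forward as they close: fully open they stand 13 mm farther back than shut.
Start: joints at [-1.179, 0.411, -0.013, 1.596, 0.006, 1.134, -0.082], TCP at [277.364, 560.085, 303.897] pointing down, gripper open.
Joint ranges: [-2.95, 2.95], [-0.29, 1.99], [-1.47, 1.44], [0.14, 2.54], [-1.03, 4.17], [0.13, 1.85], [-2.86, 2.86]. Speed limits (rad/s): [2.39, 2.39, 3.01, 3.01, 3.14, 3.14, 3.14].

### API

Orientations are given as a unit quaternion [w, x, y, z].
In Python, from plant import ctrl gives the robot as it stands. The module is installed in compiled form; this text tells all that it offers.
- The arm moves only by the tool servo_tool, never from a script. Its arguments are lists of equal length, an entry for each row: "travel": the shift along the tool's x, y, z in cm, a list of three; "dr": the turn, a rotation vector about the tool's x, y, z in degrees, a list of three. A call has exactly 8 rows; each row is the pose to reach, as a shift and turn from the pose commanded when the call began, along the tool's axes at that moment; what a row does not reach only later rows make up. A row lasts 1/8 s, in which the tool goes at most 62.5 mm and 10.7 degrees, less where a joint would pass 70% of its speed; a pose out of reach is approached as far as the arm can. A call with a gripper value outside its range is refused whole. "claw" is the opening, from 0 (shut) to 1 (fully open), set as the call begins (left out, the last holds). The fingers move at their own pace and stop on an object; "newtons" is the grip in N (left out, the last holds). Time passes only in rows, so rows that repeat a pose let the fingers close, or fill a call up. It gives the time, the measured TCP pose, the force, the opening and the grip force at its end, in the units of the state.
- ctrl.read_state(): the state, without advancing time (a new reading comes with each control period).
- ctrl.read_camera(name): name is "scene" or "top"; returns the picture (400x640x3 uint8, blue, green, red); there is no depth.
- ctrl.camera_model(name): a dict with "mtx" (3x3 intrinsics, pixels), "origin" and "orientation" of the camera in the world. Camera axes: x right, y up, looking along -z (the intrinsics and any distortion apply to the point x, -y, -z); pixel columns grow to the right and rows downward; lengths in mm; the calibration is good to about 2 mm. A picture is of the moment at which its call begins. camera_model takes no time and is no camera call.
- ctrl.finish_job(): hands the job in; it is judged then, once.
Trained networks look in the newest picture that a camera, given by its name, has taken for a name from the list of things; names that differ only in an ending like _2 or _b are one class to them, and where a whole thing is asked for, a point or a joint stands for the part that bears it (a point fixed in the world has none). Each returns a list of dicts, best first, with "confidence" (0 to 1); they miss things now and then, are a little off and sometimes report something else, mostly with a low value. They report only what shows in the picture. A call takes as long as a camera call. They do not tell look-alikes from the thing itself.
- ctrl.boxes_of(label, camera): "position" ([x, y, z] in mm, in world coordinates, good to about 4 mm: the middle of the surface that is visible of it).
The state is a dict: "clock": time; "joints": joint angles; "joint_vel": joint speeds; "joint_efforts": joint torques, N m; "eef_pos": TCP position; "tcp_rot": TCP orientation; "force": force on the tool from outside, world axes, zero at the start; "torque": the same for the moment, N m; "width": finger opening in mm; "gripper_force": force on a finger pad.
Only numpy, scipy, OpenCV 4.12 (cv2) and the standard library are available. Lean on these libraries where they do the work, as an engineer would, in place of code of your own. Each camera call takes 0.05 s, during which the arm holds its last target. There are 200 camera calls.

## Working session

There is one attempt and no reset: what is moved stays moved. The work goes in short steps, Python scripts to look and compute and a tool call to move; the robot and the scene stay as the last step left them, time stands still between calls to the robot, and variables do not carry over. Pictures are saved under pics/ and viewed, at most 14 in all, crops included, and the job is handed in when it is done.

Besides the shell and the picture viewer there is one more tool, called after "Request:" by a JSON object that holds its "op" and its "data". servo_tool: Moves the arm, as the interface text tells. Its arguments: {"type":"object","properties":{"travel":{"type":"array"},"dr":{"type":"array"},"claw":{"type":"number"},"newtons":{"type":"number"}},"required":["travel","dr"]}

```bash
mkdir -p pics; python3 - <<'E'
from plant import ctrl
import cv2
s=ctrl.read_state(); print(s['clock'],s['eef_pos'],s['tcp_rot'],s['width'])
for c in('scene','top'):
    cv2.imwrite(f'pics/{c}0.png',ctrl.read_camera(c)); m=ctrl.camera_model(c); print(c,m)
for c in('scene','top'):
  for l in['pan_mid','fine_sieve_mid','coarse_sieve_mid','lid_mid','seat','bottle_mid','spool_mid']:
    print(c,l,[([round(float(x)) for x in d['position']],round(d['confidence'],2)) for d in ctrl.boxes_of(l,c)])
E
```

```text
0.0 [277.20489625 559.73370011 303.03235208] [-1.44355706e-04  2.27861945e-01  9.73693095e-01 -8.18526938e-04] 85.6613124413048
scene {'mtx': array([[376.32374929,   0.        , 324.18222023],
       [  0.        , 376.32374929, 194.41976573],
       [  0.        ,   0.        ,   1.        ]]), 'origin': array([ -18.19886591, -345.20483767,  637.42142445]), 'orientation': array([ 0.79423593,  0.36255666, -0.20195647, -0.44379673])}
top {'mtx': array([[439.12067333,   0.        , 315.09010491],
       [  0.        , 439.12067333, 200.33646823],
       [  0.        ,   0.        ,   1.        ]]), 'origin': array([ 436.90185014,   -1.95421395, 1174.97893274]), 'orientation': array([ 0.71236576,  0.02458466, -0.03318611, -0.70059211])}
scene pan_mid [([462, -124, 22], 0.67)]
scene fine_sieve_mid [([458, 276, 21], 0.92)]
scene coarse_sieve_mid []
scene lid_mid [([590, -173, 14], 0.92), ([481, -226, 19], 0.87), ([479, -23, 19], 0.83)]
scene seat [([604, -17, 34], 0.81), ([456, -122, 22], 0.71), ([456, 278, 19], 0.45)]
scene bottle_mid [([600, 210, 43], 0.74)]
scene spool_mid [([424, 109, 36], 0.83)]
top pan_mid [([447, -124, 14], 0.69)]
top fine_sieve_mid [([456, 281, 23], 0.8)]
top coarse_sieve_mid [([440, -319, 33], 0.74)]
top lid_mid [([592, -172, 10], 0.87), ([484, -219, 13], 0.64)]
top seat [([628, -5, 31], 0.91)]
top bottle_mid [([605, 212, 51], 0.53)]
top spool_mid [([428, 112, 34], 0.88)]
```

View pics/scene0.png

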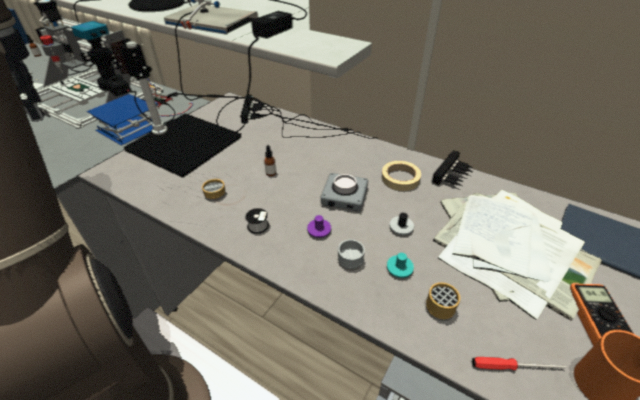

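View pics/top0.png

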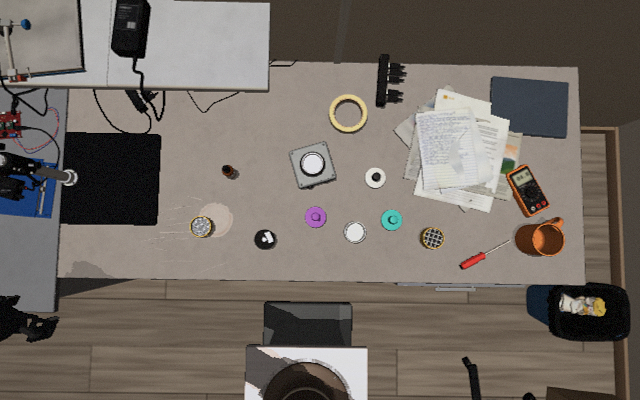

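The lid candidates in the scene picture are purple (318,228), turquoise (400,266) and steel with a black knob (402,224). I choose the steel one. The other ring-like things are the pan (351,254), fine sieve (213,188), coarse sieve (443,300), seat (345,186), tape ring (401,174) and spool (257,220). Next I refine the rim positions and check them in close crops.

```bash
cat > h.py <<'E'
import numpy as np, cv2
from scipy.spatial.transform import Rotation as Ro
from plant import ctrl
def proj(c,P):
    m=ctrl.camera_model(c); q=m['orientation']
    R=Ro.from_quat([q[1],q[2],q[3],q[0]]).as_matrix()
    p=(np.asarray(P,float)-m['origin'])@R*[1,-1,-1]
    u=p@m['mtx'].T; return u[...,:2]/u[...,2:]
T=np.linspace(0,2*np.pi,90,endpoint=False)
def circ(x,y,z,r): return np.c_[x+r*np.cos(T),y+r*np.sin(T),np.full(90,z)]
def fit(c,img,x,y,z,r,s=14):
    g=cv2.GaussianBlur(img,(0,0),.8).astype(np.float32)
    G=np.sqrt((cv2.Sobel(g,-1,1,0)**2+cv2.Sobel(g,-1,0,1)**2).sum(2))
    G=np.minimum(G,200)
    best=(-1,)
    for dx in np.arange(-s,s+1,1.):
        for dy in np.arange(-s,s+1,1.):
            u=proj(c,circ(x+dx,y+dy,z,r)).astype(np.float32)
            v=cv2.remap(G,u[None,:,0],u[None,:,1],1).mean()
            if v>best[0]: best=(v,x+dx,y+dy)
    return best
def crop(c,img,x,y,z,r,w=44,S=160,draw=True):
    u0=proj(c,np.array([x,y,z])); k=S/w
    M=np.array([[k,0,S/2-k*u0[0]],[0,k,S/2-k*u0[1]]])
    o=cv2.warpAffine(img,M,(S,S),flags=1)
    if draw:
        u=proj(c,circ(x,y,z,r))@M[:,:2].T+M[:,2]
        for a in u[::3]: cv2.circle(o,(int(round(a[0])),int(round(a[1]))),1,(0,0,255),-1)
    return o
E
cat > loc.py <<'E'
from h import *
import sys
obj={'pan':(455,-124,38,28),'fine':(457,279,30,28),'coarse':(440,-319,46,28),'lid':(591,-173,14,28),'seat':(620,-8,52,28)}
rows=[]
for c in('scene','top'):
    im=ctrl.read_camera(c); r=[]
    for n,(x,y,z,R) in obj.items():
        b=fit(c,im,x,y,z,R); print(c,n,[round(float(v),1) for v in b])
        r.append(crop(c,im,b[1],b[2],z,R))
    rows.append(np.hstack(r))
cv2.imwrite('pics/loc.png',np.vstack(rows))
E
python3 loc.py
```

```text
scene pan [181.9, 448.0, -122.0]
scene fine [197.3, 458.0, 280.0]
scene coarse [194.5, 436.0, -322.0]Traceback (most recent call last):
  File "loc.py", line 8, in <module>
    b=fit(c,im,x,y,z,R); print(c,n,[round(float(v),1) for v in b])
  File "h.py", line 18, in fit
    u=proj(c,circ(x+dx,y+dy,z,r)).astype(np.float32)
      ~~~~^^^^^^^^^^^^^^^^^^^^^^^
  File "h.py", line 5, in proj
    m=ctrl.camera_model(c); q=m['orientation']
ValueError: time passes only in moves, steps and waits
```

```bash
sed -i 's/^def proj/import functools\ncam=functools.lru_cache(ctrl.camera_model)\ndef proj/; s/m=ctrl.camera_model(c);/m=cam(c);/' h.py; python3 loc.py
```

```text
scene pan [181.7, 448.0, -122.0]
scene fine [197.3, 458.0, 280.0]
scene coarse [194.5, 436.0, -322.0]
scene lid [178.1, 597.0, -175.0]
scene seat [179.9, 623.0, -9.0]
top pan [134.0, 451.0, -113.0]
top fine [193.9, 459.0, 274.0]
top coarse [192.3, 437.0, -310.0]
top lid [197.8, 597.0, -174.0]
top seat [197.7, 625.0, -5.0]
```

View pics/loc.png

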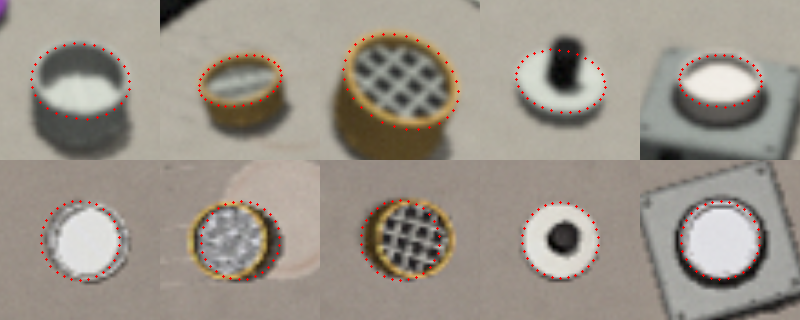

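The crops show steel pan, brass fine mesh, brass coarse grid, black-knobbed steel lid and aluminium seat. The scene fits sit on the rims. In the top crops the cup circles are off by up to 15 px, and correcting for that agrees with the scene fits.

```bash
cat > to.py <<'E'
import sys; from h import *
s=ctrl.read_state(); q=s['tcp_rot']; R=Ro.from_quat([q[1],q[2],q[3],q[0]]).as_matrix()
def to(x,y,z): print('cm',np.round(R.T@(np.array([x,y,z])-s['eef_pos'])/10,2))
t=[float(a) for a in sys.argv[1:4]]; to(*t)
print('y axis ang',np.degrees(np.arctan2(R[1,1],R[0,1])).round(1),'tilt',R[2,2].round(4),np.round(s['eef_pos'],1),round(s['clock'],2),round(s['width'],1),np.round(s['force'],1))
E
python3 to.py 448 -122 200
```

```text
cm [-45.56 -53.55  10.39]
y axis ang 63.7 tilt -1.0 [277.4 560.1 303.9] 0.95 85.5 [ 0.2 -0.2 -0.1]
```

Request:
{"op": "servo_tool", "data": {"travel": [[-3.7,-4.3,0],[-7.4,-8.6,0],[-11.1,-12.9,0],[-14.8,-17.2,0],[-18.5,-21.5,0],[-22.2,-25.8,0],[-25.9,-30.1,0],[-29.6,-34.4,0]], "dr": [[0,0,8],[0,0,16],[0,0,24],[0,0,32],[0,0,40],[0,0,48],[0,0,56],[0,0,63.7]], "claw": 1}}

```text
clock: 1.95
eef_pos: [390.3, 118.7, 304.3]
tcp_rot: [0.0, 0.709, 0.705, 0.001]
force: [0.6, 0.1, 0.4]
width: 85.3
gripper_force: 0.0
```

```bash
python3 to.py 448 -122 200
```

```text
cm [-24.05   5.89  10.41]
y axis ang -0.3 tilt -1.0 [390.3 118.7 304.3] 1.95 85.3 [0.6 0.1 0.4]
```

Request:
{"op": "servo_tool", "data": {"travel": [[-6,1.5,2],[-12,3,4.5],[-18,4.5,9],[-24,5.8,15.4],[-24,5.8,15.4],[-24,5.8,15.4],[-24,5.8,15.4],[-24,5.8,15.4]], "dr": [[0,0,0],[0,0,0],[0,0,0],[0,0,0],[0,0,0],[0,0,0],[0,0,0],[0,0,0]]}}

```text
clock: 2.95
eef_pos: [448.4, -118.4, 150.9]
tcp_rot: [0.0, 0.707, 0.708, 0.001]
force: [0.1, 0.5, 0.0]
width: 85.5
gripper_force: 0.0
```

```bash
cat > look.py <<'E'
import sys; from h import *
x,y,z=[float(a) for a in sys.argv[1:4]]; n=sys.argv[4]; w=int(sys.argv[5])
o=[crop(c,ctrl.read_camera(c),x,y,z,28,w,400) for c in('scene','top')]
cv2.imwrite(f'pics/{n}.png',np.hstack(o))
E
python3 look.py 448 -122 38 pan1 90;python3 to.py 448 -122 80
```

```text
cm [-0.36 -0.05  7.08]
y axis ang 0.1 tilt -1.0 [ 448.4 -118.4  150.8] 3.05 85.5 [ 0.5 -0.6 -0.1]
```

View pics/pan1.png

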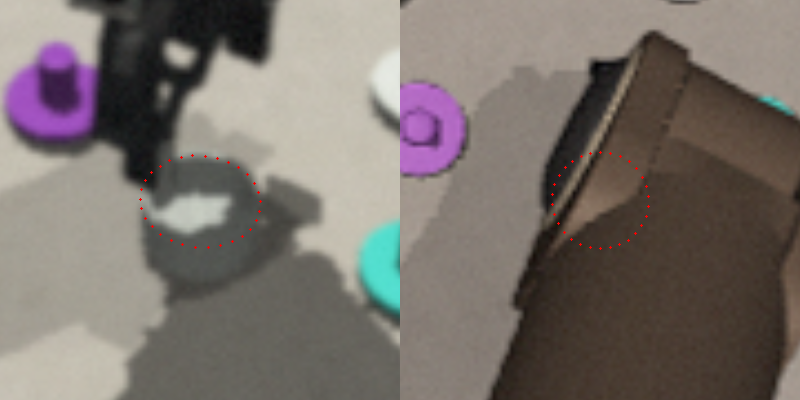

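Request:
{"op": "servo_tool", "data": {"travel": [[-0.3,0,2],[-0.3,0,4],[-0.3,0,6],[-0.3,0,7.1],[-0.3,0,7.1],[-0.3,0,7.1],[-0.3,0,7.1],[-0.3,0,7.1]], "dr": [[0,0,0],[0,0,0],[0,0,0],[0,0,0],[0,0,0],[0,0,0],[0,0,0],[0,0,0]]}}

```text
clock: 4.05
eef_pos: [448.0, -122.6, 79.3]
tcp_rot: [0.0, 0.707, 0.707, 0.0]
force: [-0.8, -0.4, 0.4]
width: 85.3
gripper_force: 0.0
```

Request:
{"op": "servo_tool", "data": {"travel": [[0,0,0],[0,0,0],[0,0,0],[0,0,0],[0,0,0],[0,0,0],[0,0,0],[0,0,0]], "dr": [[0,0,0],[0,0,0],[0,0,0],[0,0,0],[0,0,0],[0,0,0],[0,0,0],[0,0,0]], "claw": 0, "newtons": 40}}

```text
clock: 5.05
eef_pos: [448.4, -122.7, 79.5]
tcp_rot: [0.0, 0.707, 0.707, 0.001]
force: [-0.1, 0.8, 8.6]
width: 55.4
gripper_force: 40.8
```

Request:
{"op": "servo_tool", "data": {"travel": [[0,0,-4],[0,0,-9],[2.5,4,-9.5],[5,8,-9.5],[8,13,-9.5],[11.5,17.6,-9.5],[11.5,17.6,-9.5],[11.5,17.6,-9.5]], "dr": [[0,0,0],[0,0,0],[0,0,0],[0,0,0],[0,0,0],[0,0,0],[0,0,0],[0,0,0]]}}

```text
clock: 6.05
eef_pos: [623.0, -8.1, 173.0]
tcp_rot: [-0.0, 0.707, 0.707, -0.001]
force: [0.1, -0.6, -2.2]
width: 55.2
gripper_force: 43.8
```

```bash
cat > look2.py <<'E'
# held piece: args: tcp->rim dz(z of rim below tcp), name ; fits the rim in scene crop, draws it and the goal circle
import sys; from h import *
x,y,z,gx,gy,gz=[float(a) for a in sys.argv[1:7]]; n=sys.argv[7]
im=ctrl.read_camera('scene'); tp=ctrl.read_camera('top')
a=crop('scene',im,x,y,z,28,90,400); b=crop('scene',im,gx,gy,gz,28,90,400)
cv2.imwrite(f'pics/{n}.png',np.hstack([a,b]))
E
read X Y Z <<< $(python3 - <<'E'
from h import *
p=ctrl.read_state()['eef_pos']; print(p[0],p[1],p[2]-41.5)
E
); echo $X $Y $Z; python3 look2.py $X $Y $Z 624 -7 52 pan2; python3 to.py 624 -7 124
```

```text
623.0167043214668 -8.116749747040808 131.54592043209806
cm [0.2  0.12 4.97]
y axis ang -0.1 tilt -1.0 [622.8  -9.  173.7] 6.15 55.2 [-1.1 -0.3 -0.4]
```

View pics/pan2.png

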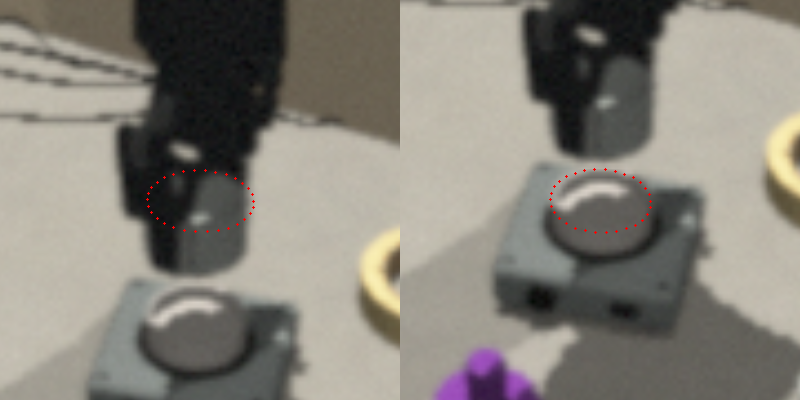

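Request:
{"op": "servo_tool", "data": {"travel": [[0.1,0.1,1.5],[0.1,0.1,3],[0.1,0.1,3.7],[0.1,0.1,4.2],[0.1,0.1,4.6],[0.1,0.1,4.9],[0.1,0.1,4.9],[0.1,0.1,4.9]], "dr": [[0,0,0],[0,0,0],[0,0,0],[0,0,0],[0,0,0],[0,0,0],[0,0,0],[0,0,0]]}}

```text
clock: 7.15
eef_pos: [626.2, -7.3, 125.5]
tcp_rot: [0.001, 0.708, 0.707, 0.001]
force: [5.7, -3.4, -2.4]
width: 55.2
gripper_force: 43.8
```

Request:
{"op": "servo_tool", "data": {"travel": [[0,0,0.1],[0,0,0.1],[0,0,0.1],[0,0,0.1],[0,0,0.1],[0,0,0.1],[0,0,0.1],[0,0,0.1]], "dr": [[0,0,0],[0,0,0],[0,0,0],[0,0,0],[0,0,0],[0,0,0],[0,0,0],[0,0,0]], "claw": 1}}

```text
clock: 8.15
eef_pos: [624.9, -6.7, 123.9]
tcp_rot: [-0.0, 0.707, 0.707, 0.0]
force: [0.5, -0.0, -0.3]
width: 85.5
gripper_force: 0.0
```

Request:
{"op": "servo_tool", "data": {"travel": [[0,0,-5],[0,0,-10],[5,-3.0,-11],[10,-6,-11],[15,-9,-11],[20,-12,-11],[25,-15,-11],[28.7,-16.6,-11]], "dr": [[0,0,0],[0,0,0],[0,0,0],[0,0,0],[0,0,0],[0,0,0],[0,0,0],[0,0,0]]}}

```text
clock: 9.15
eef_pos: [457.2, 282.8, 234.0]
tcp_rot: [-0.0, 0.707, 0.708, 0.0]
force: [0.3, -1.1, 0.1]
width: 85.7
gripper_force: 0.0
```

```bash
python3 - <<'E'
from h import *
ims={c:ctrl.read_camera(c) for c in('scene','top')}
for c,im in ims.items():
    print(c,'pan82',fit(c,im,624,-7,82,28,8),'fine',fit(c,im,458,280,30,28,6))
cv2.imwrite('pics/pan3.png',np.hstack([crop(c,im,624,-7,82,28,60,400) for c,im in ims.items()]))
E
python3 to.py 458 280 78
```

```text
scene pan82 (np.float32(191.77928), np.float64(622.0), np.float64(-8.0)) fine (np.float32(188.71725), np.float64(459.0), np.float64(282.0))
top pan82 (np.float32(194.23808), np.float64(618.0), np.float64(1.0)) fine (np.float32(161.37677), np.float64(460.0), np.float64(276.0))
cm [-0.58  0.17 15.57]
y axis ang 0.4 tilt -1.0 [456.4 285.5 233.7] 9.25 85.4 [ 0.1 -0.4 -1.7]
```

View pics/pan3.png

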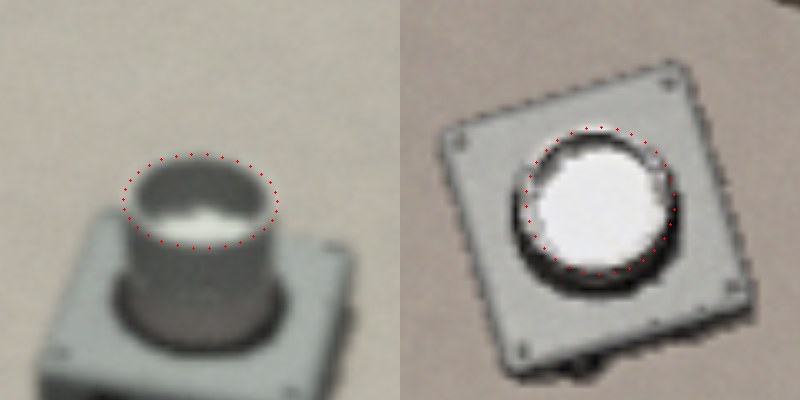

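The pan stands upright and home in the seat: its rim is centred near (200,200) in both crops. Next is the fine sieve.

Request:
{"op": "servo_tool", "data": {"travel": [[-0.3,0.2,4],[-0.3,0.2,8],[-0.3,0.2,10],[-0.3,0.2,12],[-0.3,0.2,14],[-0.3,0.2,15.6],[-0.3,0.2,15.6],[-0.3,0.2,15.6]], "dr": [[0,0,0],[0,0,0],[0,0,0],[0,0,0],[0,0,0],[0,0,0],[0,0,0],[0,0,0]]}}

```text
clock: 10.25
eef_pos: [461.6, 277.3, 78.4]
tcp_rot: [0.0, 0.707, 0.707, 0.0]
force: [0.7, -0.5, 0.8]
width: 85.5
gripper_force: 0.0
```

Request:
{"op": "servo_tool", "data": {"travel": [[0,0,0],[0,0,0],[0,0,0],[0,0,0],[0,0,0],[0,0,0],[0,0,0],[0,0,0]], "dr": [[0,0,0],[0,0,0],[0,0,0],[0,0,0],[0,0,0],[0,0,0],[0,0,0],[0,0,0]], "claw": 0, "newtons": 40}}

```text
clock: 11.25
eef_pos: [461.3, 277.7, 78.9]
tcp_rot: [-0.0, 0.707, 0.707, 0.001]
force: [-1.7, -1.6, 7.6]
width: 55.0
gripper_force: 40.9
```

Request:
{"op": "servo_tool", "data": {"travel": [[0,0,-5],[0,0,-10],[0,0,-15.5],[-5,0,-15.5],[-10,3,-15.5],[-15,6.5,-15.5],[-20,10,-15.5],[-25,13,-14.5]], "dr": [[0,0,0],[0,0,0],[0,0,0],[0,0,0],[0,0,0],[0,0,0],[0,0,0],[0,0,0]]}}

```text
clock: 12.25
eef_pos: [592.3, 25.9, 223.8]
tcp_rot: [0.001, 0.707, 0.707, 0.001]
force: [0.8, -0.2, -0.6]
width: 55.0
gripper_force: 43.2
```

Request:
{"op": "servo_tool", "data": {"travel": [[-3.7,3.2,1.5],[-3.7,3.2,3.5],[-3.7,3.2,3.5],[-3.7,3.2,3.5],[-3.7,3.2,3.5],[-3.7,3.2,3.5],[-3.7,3.2,3.5],[-3.7,3.2,3.5]], "dr": [[0,0,0],[0,0,0],[0,0,0],[0,0,0],[0,0,0],[0,0,0],[0,0,0],[0,0,0]]}}

```text
clock: 13.25
eef_pos: [622.9, -9.6, 188.0]
tcp_rot: [0.0, 0.707, 0.707, 0.0]
force: [-0.4, 0.2, -1.7]
width: 55.2
gripper_force: 43.2
```

```bash

read X Y Z <<< $(python3 - <<'E'
from h import *
p=ctrl.read_state()['eef_pos']; print(p[0],p[1]+3,p[2]-48.6)
E
); echo $X $Y $Z; python3 look2.py $X $Y $Z 623 -6.5 82 fine2; python3 to.py 623.5 -9.5 153
```

```text
622.8755953177038 -6.601179593333068 139.44296705573453
cm [0.02 0.06 3.49]
y axis ang -0.0 tilt -1.0 [622.9  -9.7 187.9] 13.35 55.0 [-0.  -0.1 -0.6]
```

View pics/fine2.png

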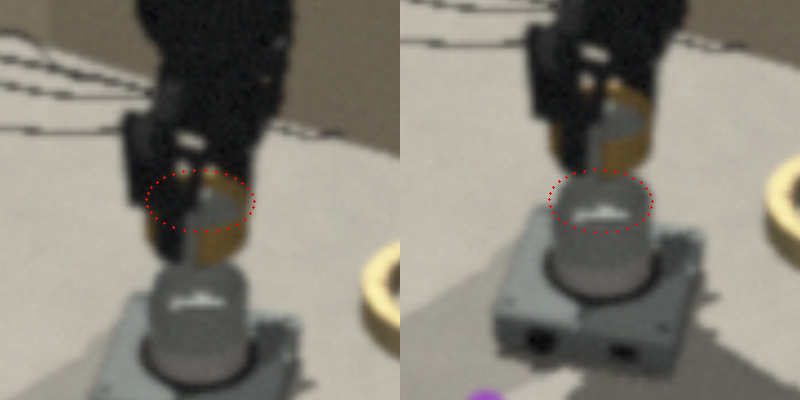

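The fine sieve hangs directly over the pan. Both are centred at about column 198 in the left crop, so I lower it.

Request:
{"op": "servo_tool", "data": {"travel": [[0,0,1],[0,0,1.8],[0,0,2.4],[0,0,2.8],[0,0,3.2],[0,0,3.5],[0,0,3.5],[0,0,3.5]], "dr": [[0,0,0],[0,0,0],[0,0,0],[0,0,0],[0,0,0],[0,0,0],[0,0,0],[0,0,0]]}}

```text
clock: 14.35
eef_pos: [624.3, -9.9, 153.6]
tcp_rot: [0.001, 0.707, 0.707, 0.001]
force: [5.3, -0.5, 0.5]
width: 55.2
gripper_force: 43.3
```

Request:
{"op": "servo_tool", "data": {"travel": [[0,0,0.1],[0,0,0.1],[0,0,0.1],[0,0,0.1],[0,0,0.1],[0,0,0.1],[0,0,0.1],[0,0,0.1]], "dr": [[0,0,0],[0,0,0],[0,0,0],[0,0,0],[0,0,0],[0,0,0],[0,0,0],[0,0,0]], "claw": 1}}

```text
clock: 15.35
eef_pos: [622.9, -9.7, 151.9]
tcp_rot: [-0.0, 0.707, 0.707, 0.0]
force: [-0.4, -0.4, -0.3]
width: 85.6
gripper_force: 0.0
```

Request:
{"op": "servo_tool", "data": {"travel": [[0,0,-5],[0,0,-8],[-5,-3.0,-8],[-10,-6,-8],[-15,-9,-8],[-20,-12,-8],[-25,-15,-8],[-30,-18,-8]], "dr": [[0,0,0],[0,0,0],[0,0,0],[0,0,0],[0,0,0],[0,0,0],[0,0,0],[0,0,0]]}}

```text
clock: 16.35
eef_pos: [441.6, -311.0, 232.2]
tcp_rot: [0.0, 0.707, 0.707, 0.0]
force: [1.2, -0.4, 0.1]
width: 85.5
gripper_force: 0.0
```

```bash
python3 - <<'E'
from h import *
ims={c:ctrl.read_camera(c) for c in('scene','top')}
im=ims['scene']
print('fine104',fit('scene',im,624,-7,104,28,8),'coarse',fit('scene',im,436,-322,46,28,6))
cv2.imwrite('pics/fine3.png',np.hstack([crop('scene',im,624,-7,104,28,60,400),crop('top',ims['top'],624,-7,104,28,60,400)]))
E
python3 to.py 436 -322 92
```

```text
fine104 (np.float32(198.58379), np.float64(622.0), np.float64(-7.0)) coarse (np.float32(151.34805), np.float64(437.0), np.float64(-322.0))
cm [-0.57 -0.19 14.08]
y axis ang -0.6 tilt -1.0 [ 438.  -315.9  232.8] 16.45 85.4 [-0.1  0.3  0.4]
```

View pics/fine3.png

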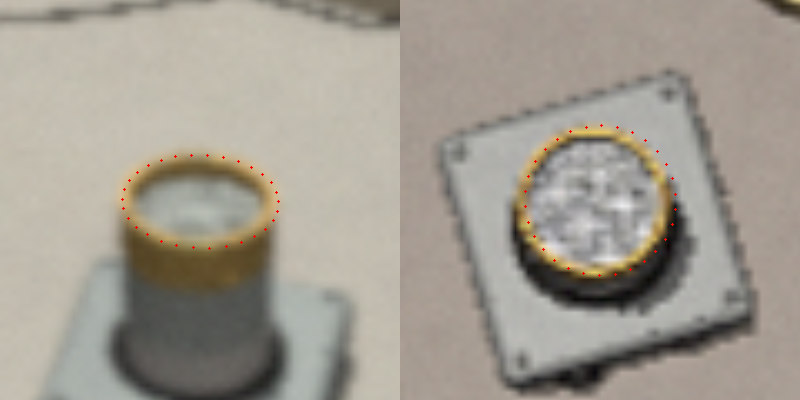

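The fine sieve is home and level, with its rim near (200,200) in both crops. Next is the coarse sieve.

Request:
{"op": "servo_tool", "data": {"travel": [[-1.2,-0.65,3],[-1.2,-0.65,6],[-1.2,-0.65,9],[-1.2,-0.65,12],[-1.2,-0.65,14],[-1.2,-0.65,14],[-1.2,-0.65,14],[-1.2,-0.65,14]], "dr": [[0,0,0],[0,0,0],[0,0,0],[0,0,0],[0,0,0],[0,0,0],[0,0,0],[0,0,0]]}}

```text
clock: 17.45
eef_pos: [436.7, -321.8, 92.9]
tcp_rot: [0.001, 0.707, 0.707, 0.0]
force: [-0.2, 0.6, -0.4]
width: 85.3
gripper_force: 0.0
```

Request:
{"op": "servo_tool", "data": {"travel": [[0,0,0],[0,0,0],[0,0,0],[0,0,0],[0,0,0],[0,0,0],[0,0,0],[0,0,0]], "dr": [[0,0,0],[0,0,0],[0,0,0],[0,0,0],[0,0,0],[0,0,0],[0,0,0],[0,0,0]], "claw": 0, "newtons": 40}}

```text
clock: 18.45
eef_pos: [436.7, -321.8, 92.9]
tcp_rot: [0.001, 0.707, 0.707, 0.001]
force: [-0.5, 2.0, 7.8]
width: 55.1
gripper_force: 40.6
```

Request:
{"op": "servo_tool", "data": {"travel": [[0,0,-5.5],[3,2,-10.5],[8,5,-14],[13,8,-14],[18,11,-14],[23,14,-14],[27.5,16.5,-14],[31.5,18.8,-14]], "dr": [[0,0,0],[0,0,0],[0,0,0],[0,0,0],[0,0,0],[0,0,0],[0,0,0],[0,0,0]]}}

```text
clock: 19.45
eef_pos: [624.8, -4.5, 231.7]
tcp_rot: [-0.0, 0.707, 0.707, -0.0]
force: [0.4, -0.5, -0.8]
width: 55.4
gripper_force: 43.6
```

Request:
{"op": "servo_tool", "data": {"travel": [[0,0,0.5],[0,0,1],[0,0,1],[0,0,1],[0,0,1],[0,0,1],[0,0,1],[0,0,1]], "dr": [[0,0,0],[0,0,0],[0,0,0],[0,0,0],[0,0,0],[0,0,0],[0,0,0],[0,0,0]]}}

```text
clock: 20.45
eef_pos: [624.4, -6.7, 221.9]
tcp_rot: [0.0, 0.707, 0.707, 0.0]
force: [0.5, -1.0, -0.6]
width: 55.7
gripper_force: 43.6
```

```bash

read X Y Z <<< $(python3 - <<'E'
from h import *
p=ctrl.read_state()['eef_pos']; print(p[0],p[1],p[2]-46.5)
E
); echo $X $Y $Z; python3 look2.py $X $Y $Z 623 -6.5 104 coarse2; python3 to.py 624 -7 188.5
```

```text
624.3862946104671 -6.684371116101717 175.43405633854022
cm [-0.03 -0.04  3.34]
y axis ang -0.0 tilt -1.0 [624.4  -6.7 221.9] 20.55 55.3 [ 0.  -0.1 -1.6]
```

View pics/coarse2.png

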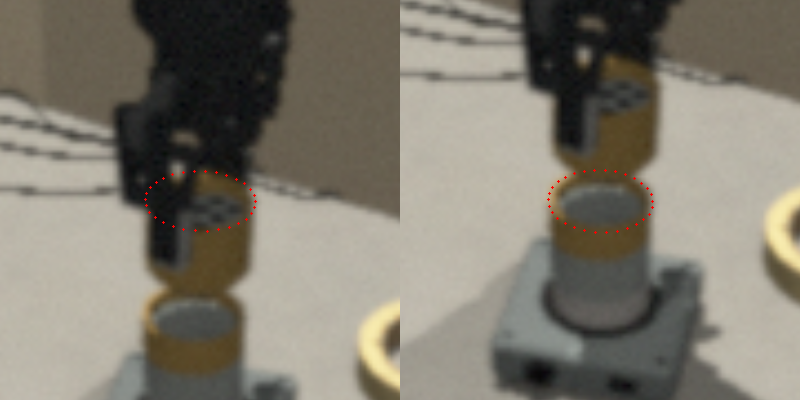

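The coarse sieve hangs about 5 crop px right of the fine sieve's axis (column 199 against 194), roughly 2.5 mm. I nudge it left while lowering.

Request:
{"op": "servo_tool", "data": {"travel": [[0.2,-0.15,0.8],[0.2,-0.15,1.6],[0.2,-0.15,2.2],[0.2,-0.15,2.6],[0.2,-0.15,3.0],[0.2,-0.15,3.3],[0.2,-0.15,3.3],[0.2,-0.15,3.3]], "dr": [[0,0,0],[0,0,0],[0,0,0],[0,0,0],[0,0,0],[0,0,0],[0,0,0],[0,0,0]]}}

```text
clock: 21.55
eef_pos: [623.4, -4.8, 189.2]
tcp_rot: [0.001, 0.707, 0.707, 0.0]
force: [2.7, -0.7, -0.3]
width: 55.3
gripper_force: 43.7
```

Request:
{"op": "servo_tool", "data": {"travel": [[0,0,0.1],[0,0,0.1],[0,0,0.1],[0,0,0.1],[0,0,0.1],[0,0,0.1],[0,0,0.1],[0,0,0.1]], "dr": [[0,0,0],[0,0,0],[0,0,0],[0,0,0],[0,0,0],[0,0,0],[0,0,0],[0,0,0]], "claw": 1}}

```text
clock: 22.55
eef_pos: [622.9, -4.7, 187.9]
tcp_rot: [-0.0, 0.707, 0.707, 0.0]
force: [-1.0, 0.6, -0.6]
width: 85.3
gripper_force: 0.0
```

Request:
{"op": "servo_tool", "data": {"travel": [[0,0,-4],[0,0,-8],[-4,-0.6,-9],[-8,-1.2,-9],[-13,-2,-9],[-17,-2.6,-7],[-17,-2.6,-3],[-17,-2.6,-1]], "dr": [[0,0,0],[0,0,0],[0,0,0],[0,0,0],[0,0,0],[0,0,0],[0,0,0],[0,0,0]]}}

```text
clock: 23.55
eef_pos: [595.9, -174.7, 196.0]
tcp_rot: [-0.001, 0.708, 0.707, -0.0]
force: [-0.4, 0.1, -1.0]
width: 85.0
gripper_force: 0.0
```

```bash
python3 - <<'E'
from h import *
im=ctrl.read_camera('scene'); tp=ctrl.read_camera('top')
print('coarse142',fit('scene',im,624,-7,142,28,8),fit('scene',im,597,-174,14,28,6))
cv2.imwrite('pics/coarse3.png',np.hstack([crop('scene',im,624,-7,142,28,60,400),crop('scene',im,597,-174.5,14,28,60,400)]))
E
python3 to.py 597 -174.5 91
```

```text
coarse142 (np.float32(199.06215), np.float64(621.0), np.float64(-7.0)) (np.float32(136.15773), np.float64(597.0), np.float64(-176.0))
cm [-0.1   0.15 10.47]
y axis ang 0.0 tilt -1.0 [ 596.  -173.6  195.7] 23.65 85.2 [-0.7  0.3 -0.4]
```

View pics/coarse3.png

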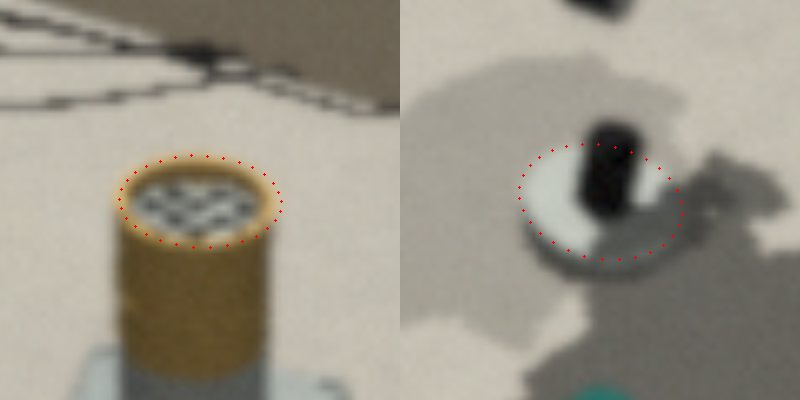

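The coarse sieve is home and level, with its rim about 8 crop px left of my circle. The stack axis is therefore about (622,-5). The steel lid with the black knob matches (597,-175).

Request:
{"op": "servo_tool", "data": {"travel": [[0,0,3],[0,0.1,6],[0,0.1,8],[0,0.1,9.5],[0,0.1,10.4],[0,0.1,10.4],[0,0.1,10.4],[0,0.1,10.4]], "dr": [[0,0,0],[0,0,0],[0,0,0],[0,0,0],[0,0,0],[0,0,0],[0,0,0],[0,0,0]]}}

```text
clock: 24.65
eef_pos: [598.1, -174.8, 94.6]
tcp_rot: [0.0, 0.707, 0.707, 0.0]
force: [0.4, -0.2, 0.1]
width: 84.9
gripper_force: 0.0
```

Request:
{"op": "servo_tool", "data": {"travel": [[0,0,0],[0,0,0],[0,0,0],[0,0,0],[0,0,0],[0,0,0],[0,0,0],[0,0,0]], "dr": [[0,0,0],[0,0,0],[0,0,0],[0,0,0],[0,0,0],[0,0,0],[0,0,0],[0,0,0]], "claw": 0, "newtons": 40}}

```text
clock: 25.65
eef_pos: [597.8, -174.7, 94.0]
tcp_rot: [0.0, 0.707, 0.707, 0.0]
force: [0.0, 0.5, 2.9]
width: 19.4
gripper_force: 39.2
```

Request:
{"op": "servo_tool", "data": {"travel": [[0,0,-5],[0,0,-10],[0,0,-15],[3,0.5,-17.8],[8,1.2,-17.8],[12.5,2,-17.8],[17,2.5,-17.8],[17,2.5,-17.3]], "dr": [[0,0,0],[0,0,0],[0,0,0],[0,0,0],[0,0,0],[0,0,0],[0,0,0],[0,0,0]]}}

```text
clock: 26.65
eef_pos: [623.1, 0.8, 266.0]
tcp_rot: [-0.001, 0.705, 0.709, 0.0]
force: [-0.7, -0.3, -0.7]
width: 19.6
gripper_force: 39.7
```

Request:
{"op": "servo_tool", "data": {"travel": [[0,0,0.5],[0,0,0.5],[0,0,0.5],[0,0,0.5],[0,0,0.5],[0,0,0.5],[0,0,0.5],[0,0,0.5]], "dr": [[0,0,0],[0,0,0],[0,0,0],[0,0,0],[0,0,0],[0,0,0],[0,0,0],[0,0,0]]}}

```text
clock: 27.65
eef_pos: [622.9, -4.7, 261.9]
tcp_rot: [-0.0, 0.707, 0.707, 0.0]
force: [0.1, 0.4, -2.0]
width: 19.4
gripper_force: 39.7
```

```bash

read X Y Z <<< $(python3 - <<'E'
from h import *
p=ctrl.read_state()['eef_pos']; print(p[0],p[1],p[2]-80)
E
); echo $X $Y $Z; python3 look2.py $X $Y $Z 622 -5 142 lid2; python3 to.py 622.5 -5 228
```

```text
622.8695263835482 -4.656300429547545 181.87462303245354
cm [-0.03 -0.04  3.39]
y axis ang -0.0 tilt -1.0 [622.9  -4.7 261.9] 27.75 19.3 [ 0.   0.2 -0.6]
```

View pics/lid2.png

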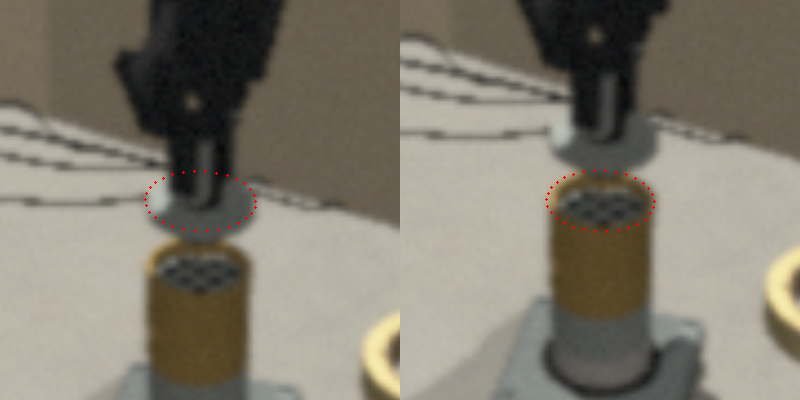

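The lid, spanning columns 147–254, sits about 2 crop px right of the stack (147–249), within 1 mm or so. I lower it.

Request:
{"op": "servo_tool", "data": {"travel": [[0.1,-0.05,0.8],[0.1,-0.05,1.6],[0.1,-0.05,2.2],[0.1,-0.05,2.6],[0.1,-0.05,3.0],[0.1,-0.05,3.3],[0.1,-0.05,3.4],[0.1,-0.05,3.4]], "dr": [[0,0,0],[0,0,0],[0,0,0],[0,0,0],[0,0,0],[0,0,0],[0,0,0],[0,0,0]]}}

```text
clock: 28.75
eef_pos: [622.5, -3.8, 228.1]
tcp_rot: [0.0, 0.707, 0.707, 0.0]
force: [1.4, -0.6, -1.2]
width: 19.8
gripper_force: 39.7
```

Request:
{"op": "servo_tool", "data": {"travel": [[0,0,0],[0,0,0],[0,0,0],[0,0,0],[0,0,0],[0,0,0],[0,0,0],[0,0,0]], "dr": [[0,0,0],[0,0,0],[0,0,0],[0,0,0],[0,0,0],[0,0,0],[0,0,0],[0,0,0]], "claw": 1}}

```text
clock: 29.75
eef_pos: [622.4, -3.7, 227.9]
tcp_rot: [-0.0, 0.707, 0.707, 0.0]
force: [-0.5, 0.3, 0.5]
width: 85.7
gripper_force: 0.0
```

Request:
{"op": "servo_tool", "data": {"travel": [[0,0,-3],[0,0,-6],[0,0,-9],[0,-4,-9],[0,-9,-9],[0,-14,-9],[0,-14,-9],[0,-14,-9]], "dr": [[0,0,0],[0,0,0],[0,0,0],[0,0,0],[0,0,0],[0,0,0],[0,0,0],[0,0,0]]}}

```text
clock: 30.75
eef_pos: [482.9, -3.3, 318.5]
tcp_rot: [0.0, 0.707, 0.707, 0.001]
force: [0.4, -0.5, 0.2]
width: 85.1
gripper_force: 0.0
```

```bash
python3 - <<'E'
from h import *
im=ctrl.read_camera('scene'); tp=ctrl.read_camera('top')
cv2.imwrite('pics/end.png',np.hstack([crop('scene',im,622,-5,120,28,80,400,False),cv2.resize(im[100:260,170:330],(400,400))]))
for l in('bottle_mid','spool_mid'): print(l,[(np.round(d['position']),round(d['confidence'],2)) for d in ctrl.boxes_of(l,'scene')])
E
```

```text
bottle_mid [(array([599., 205.,  42.]), 0.67), (array([598., -24.,  31.]), 0.36)]
spool_mid [(array([426., 111.,  38.]), 0.82), (array([608., -22.,  68.]), 0.58)]
```

View pics/end.png

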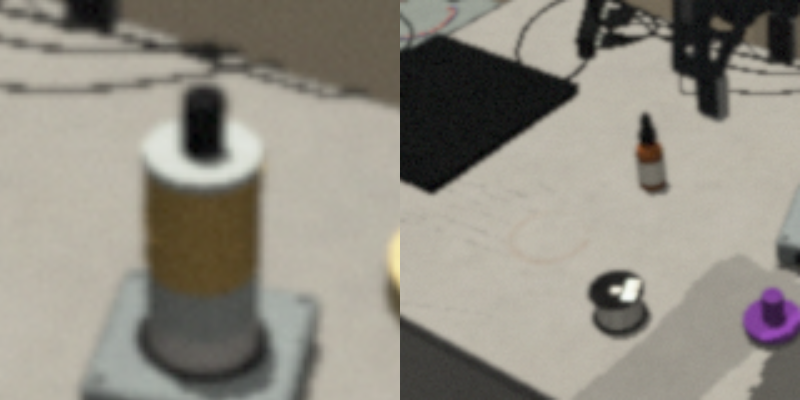

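The stack is complete and level, with the lid disc at (203,150) in the left crop. The bottle and spool stand where they were.

```bash
python3 -c "
from plant import ctrl
print(ctrl.finish_job())"
```

```text
the job is handed in; nothing more can be done
None
```

I built the stack in order (pan, fine sieve, coarse sieve, lid) and handed the job in at about 31 s. The final picture shows it level and nested with the bottle and spool where they stood, though the judge returned no verdict.

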